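# Clamp a casting in the bench gauge and hold the enabling key

### The arm

A 6-joint arm with a two-finger parallel gripper is mounted at the origin on the work surface. World frame = base frame: x ahead of the robot, y to its left, z up, the work surface at z = 0. Lengths are in m, angles in degrees, forces in N, time in s.
With the tool pointing down it reaches from about 0.275 to 0.75 m from the base axis. Payload 10.2 kg.
Tool frame: the origin (TCP) lies at the very end of the fingers, on their centre line; the grasp point (between the pads) lies arm.hold_point_z behind it (arm.hold_point_z is the distance from the TCP to the grasp point, in m); z points along the fingers, x is the direction in which the jaws open and shut, and the axes are right-handed (so a half turn about z gives the same grasp; the last joint's range is limited). The gripper opens to 88 mm and grips with 3 to 60 N. Pads are 18 mm wide; open, the fingers measure 123 mm over their backs; the gripper's body (75 mm by 187 mm) begins 45 mm behind the grasp point.
Start: joints at [-80.065, 17.928, 85.812, -0, 76.261, -12.8], TCP at [0.203, -0.484, 0.239] pointing down, gripper open.
Joint ranges: [-168.41, 168.41], [-55.51, 124.54], [10.69, 146.95], [-70.63, 250.63], [1, 178], [-165.06, 165.06]. Speed limits (degrees/s): [136.94, 136.94, 172.46, 180, 180, 180].

### API

Orientations are given as [roll, pitch, yaw] about the fixed x, y, z axes, in that order (R = Rz(yaw) Ry(pitch) Rx(roll)).
In Python, from plant import arm gives the robot as it stands.
- The arm moves only by the shell command python3 -m crank 'ROWS'. ROWS is JSON, a list of rows, each a list of 7 numbers: the closure in counts, from 0 (fully open) to 255 (shut), then the shift along the world's x, y, z in units of 40 mm (1.0 is 40 mm), then the turn, a rotation vector about the world's x, y, z in units of 6 degrees (1.0 is 6 degrees). In form: [[fingers, dx, dy, dz, ax, ay, az], ...]. A call has 1 to 20 rows; each row is the pose to reach, as a shift and turn from the pose commanded when the call began; what a row does not reach only later rows make up. A row lasts 1/12 s, in which the tool goes at most 41.7 mm and 7.16 degrees, less where a joint would pass 70% of its speed; a pose out of reach is approached as far as the arm can. A call with a gripper value outside its range is refused whole. The fingers move at their own pace and stop on an object; the grip force is fixed at half the most. Time passes only in rows, so rows that repeat a pose let the fingers close. It gives the time, the measured TCP pose, the force and the opening at its end, in the units of the state.
- arm.sense(): the state, without advancing time (a new reading comes with each control period).
- arm.snapshot(name): name is "side" or "top"; returns the picture (384x512x3 uint8, red, green, blue); there is no depth.
- arm.calibration(name): a dict with "fx", "fy", "cx", "cy" (pixels), "view" (4x4, takes a point from world to camera coordinates). Camera axes: x right, y up, looking along -z (the intrinsics and any distortion apply to the point x, -y, -z); pixel columns grow to the right and rows downward; lengths in m; the calibration is good to about 2 mm. A picture is of the moment at which its call begins. calibration takes no time and is no camera call.
- arm.job_done(): hands the job in, once; it reports no verdict.
Trained networks look in the newest picture that a camera, given by its name, has taken for a name from the list of things; names that differ only in an ending like _2 or _b are one class to them, and where a whole thing is asked for, a point or a joint stands for the part that bears it (a point fixed in the world has none). Each returns a list of dicts, best first, with "p" (0 to 1); they miss things now and then, are a little off and sometimes report something else, mostly with a low value. They report only what shows in the picture. A call takes as long as a camera call. They do not tell look-alikes from the thing itself.
- arm.search_frame(camera, name): "at" ([x, y, z] in m, in the coordinates of the camera as it stood for that picture, good to about 4 mm: the middle of the surface that is visible of it).
- arm.pinpoint(camera, name): "at" ([x, y, z] in m, in the coordinates of the camera as it stood for that picture, good to about 4 mm: a listed point, or the origin of a listed thing).
The state is a dict: "time": time; "joints": joint angles; "qvel": joint speeds; "effort": joint torques, N m; "tool_pos": TCP position; "eef_rot": TCP orientation; "wrist_force": force on the tool from outside, world axes, zero at the start; "ft_torque": the same for the moment, N m; "gripper_width": opening from 0.0 (shut) to 1.0 (fully open).
Only numpy, scipy, OpenCV 4.12 (cv2) and the standard library are available. Lean on these libraries where they do the work, as an engineer would, in place of code of your own. Each camera call takes 0.05 s, during which the arm holds its last target.

### The job

On the inspection bench, slide the gauge's jaw shut on the cast block until the block is pinched squarely between the jaw and the sprung anvil and has pushed the anvil back about half of its 12 mm travel, and leave the jaw there. Then, with the fingers, press the spring-loaded enabling key on its box down to its middle position, where the top of its cap is level with the tops of the two posts beside it, never down to its stop, and finish while still holding it there. Leave the bottle, the marker and the loose metal insert where they are.

Things in the scene. Friction and masses are not known exactly. Their poses are not given: they have to be found in the camera images.
- gauge: bench gauge fixed to the table: a grey bed 84 mm (its x) by 240 mm (its y) by 20 mm high with a steel top. Origin at the centre of its underside, z up. The friction jaw (with an upright black grip) is on the -y half, the sprung anvil on the +y half in front of a fixed grey tower 48 mm high (above the table) centred at y = +95 mm. The jaw closes towards +y of this frame. Nothing on it but the jaw's grip is higher than 49 mm above the table.
- jaw_travel (a joint): travel of the jaw in m, 0 = fully open (its face at gauge y = -45 mm, 75 mm from the anvil's face at rest), grows as it closes towards gauge +y, stop at 0.060. It slides with about 9 N of friction and stays where it is left (the anvil's spring cannot push it back). With the block pinched flush the anvil has moved by (jaw_travel - 0.045).
- jaw_grip (a point): centre of the jaw's upright black grip: 14 mm along gauge y, 26 mm along gauge x, 44 mm tall, its centre 70.5 mm and its top 92.5 mm above the table, 22 mm behind the jaw's face; it stands on the jaw's carriage, whose flat top is 48.5 mm above the table. Moves with the jaw.
- jaw: the sliding jaw: carriage, black grip and a steel face plate 60 mm (gauge x) by 28 mm high. Origin at the middle of the lower edge of the face that looks to gauge +y, 20.5 mm above the table.
- anvil_travel (a joint): how far the sprung anvil has been pushed back towards gauge +y, in m: 0 at rest, 0.012 at its stop; about 3 N at 0 rising to 6 N at the stop. Half way is 0.006.
- anvil: the sprung anvil: a steel face plate 50 mm (gauge x) by 26 mm high on a stem. Origin at the middle of the lower edge of the face that looks to gauge -y (towards the jaw), at gauge y = +30 mm at rest, 20.5 mm above the table.
- part: cast aluminium block with a milled step, loose on the gauge's bed between jaw and anvil, about 0.12 kg: 40 mm (its x) by 30 mm (its y, the gauged width) by 25 mm high, 15 mm high at the low end of the step (+x). Origin at the centre of its underside. It starts slightly skewed and must end square (its y along gauge y); the jaw pushes it square against the anvil.
- key_box: grey box of the enabling key, fixed to the table: 80 mm (its x) by 110 mm (its y) by 45 mm high, origin at the centre of its underside. Two fixed posts, 20 mm (x) by 12 mm (y), stand on it with their centres 43 mm either side of the key along its y; their flat tops are 63 mm above the table.
- key_travel (a joint): how far the key is pressed down, in m: 0 released, 0.009 middle position (cap level with the posts), 0.018 down at its stop. It springs back: about 3 N at the top, 6 N at the middle, 9 N at the stop.
- key: the spring key: a round black cap on a stem, the cap 36 mm across and 14 mm thick, upright at the middle of the box, pressed straight down. Origin on its axis, 24 mm below its top.
- key_top (a point): centre of the top of the key's cap: 72 mm above the table when released, 63 mm in the middle position. Moves with the cap.
- bottle: closed clear plastic bottle, 64 mm across, 190 mm tall, standing on the far side of the bench; leave it. Origin at the centre of its underside.
- marker: marker pen lying on the near side of the bench, 130 mm long along its x, 13 mm thick; leave it. Origin under its middle.
- insert: flat cast metal insert lying on the far side of the bench, 100 by 120 by 23 mm high; leave it. Origin at the centre of its underside.
There are look-alikes about, which are no part of the job. What is shaped like the key_box but red is not meant.

How it is judged:
By the outcome, as a careful person would: the job done as asked, in the order asked, and still so for the second after the job is handed in, while the arm keeps its last pose, push and grip.
It also fails if it takes over 56 s, if anything falls off the work surface, if the arm or the gripper's body presses on something with over 40 N, if the wrist force passes 120 N, or if a joint passes its speed limit or range.

## Working session

There is one attempt and no reset: what is moved stays moved. The work goes in short steps, Python scripts to look and compute and a shell command to move; the robot and the scene stay as the last step left them, time stands still between calls to the robot, and variables do not carry over. Pictures are saved under pics/ and viewed, and the job is handed in when it is done.

```bash
mkdir -p pics; ls; python3 - <<'E'
from plant import arm
import cv2
s=arm.sense();print(s, arm.hold_point_z)
for n in ("side","top"):
    im=arm.snapshot(n);cv2.imwrite(f"pics/{n}0.png",im[:,:,::-1]);print(n,arm.calibration(n))
E
```

```text
pics
{'time': 0.0, 'joints': array([-8.00644239e+01,  1.79565313e+01,  8.58531475e+01, -1.41121923e-03,
        7.62638097e+01, -1.27992652e+01]), 'qvel': array([-0.0139827 , -0.06477131, -0.02262265,  0.07246454,  0.05008493,
       -0.07311148]), 'effort': array([-1.24468501e-03, -4.02207971e+01, -2.52271557e+01,  6.93713268e-02,
        3.51979933e-02, -9.08328525e-05]), 'tool_pos': array([ 0.20283792, -0.48395391,  0.23819276]), 'eef_rot': array([-1.79985056e+02,  7.19660333e-02, -6.72648133e+01]), 'wrist_force': array([-0.32803802,  0.20097946,  0.59030687]), 'ft_torque': array([ 0.02899912, -0.00729752, -0.00579388]), 'gripper_width': 1.000841320169961} 0.0187
side {'fx': 415.28136183156624, 'fy': 415.28136183156624, 'cx': 255.09511649418968, 'cy': 193.01155478642048, 'view': array([[ 0.92212113, -0.38687287, -0.00469077, -0.53579883],
       [ 0.18954966,  0.44116067,  0.87718196, -0.19362044],
       [-0.33728852, -0.80975715,  0.48013519, -0.71582163],
       [ 0.        ,  0.        ,  0.        ,  1.        ]])}
top {'fx': 388.1313070630192, 'fy': 388.1313070630192, 'cx': 255.08669190887755, 'cy': 194.51391195517897, 'view': array([[-0.0303275 , -0.99931119, -0.02138664,  0.04457244],
       [ 0.99547987, -0.03212397,  0.08937494, -0.57804563],
       [-0.0900004 , -0.01857945,  0.99576841, -0.84755916],
       [ 0.        ,  0.        ,  0.        ,  1.        ]])}
```

View pics/side0.png

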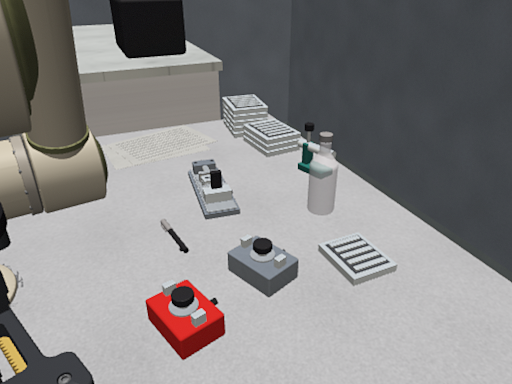

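View pics/top0.png

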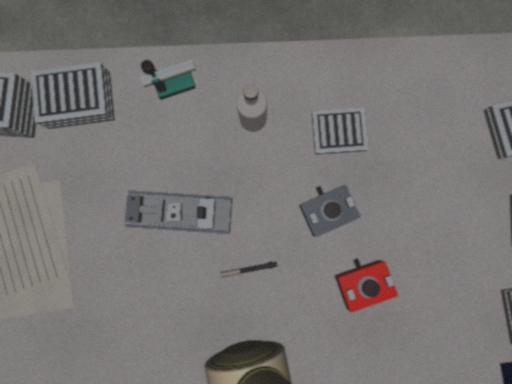

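```bash
cat > h.py <<'E'
from plant import arm
import numpy as np
def w(cam,p):
    V=arm.calibration(cam)["view"];return V[:3,:3].T@(np.array(p)-V[:3,3])
def px(cam,p):
    c=arm.calibration(cam);V=c["view"];q=V[:3,:3]@np.array(p)+V[:3,3]
    return np.array([c["cx"]+c["fx"]*q[0]/-q[2],c["cy"]+c["fy"]*-q[1]/-q[2]])
def ray(cam,uv,z):
    c=arm.calibration(cam);V=c["view"];d=np.array([(uv[0]-c["cx"])/c["fx"],-(uv[1]-c["cy"])/c["fy"],-1])
    o=-V[:3,:3].T@V[:3,3];d=V[:3,:3].T@d;return o+d*(z-o[2])/d[2]
E
python3 - <<'E'
from h import *
np.set_printoptions(precision=4,suppress=True)
for cam in ("top","side"):
  for n in ("jaw_grip","gauge","part","key_top","key_box","jaw","anvil"):
    for r in arm.pinpoint(cam,n)[:3]:
        p=w(cam,r["at"]);print(cam,n,round(r["p"],2),p,px(cam,p).round())
E
```

```text
top jaw_grip 0.55 [0.5366 0.1459 0.0712] [199. 214.]
top gauge 0.87 [ 0.5452  0.203  -0.0031] [180. 213.]
top gauge 0.57 [ 0.7236 -0.1755  0.0047] [340. 131.]
top part 0.53 [0.5467 0.2084 0.0207] [175. 212.]
top key_top 0.59 [ 0.5338 -0.1328  0.0522] [329. 212.]
top key_top 0.58 [ 0.5373 -0.135   0.0743] [332. 210.]
top key_top 0.48 [ 0.3722 -0.2066  0.0732] [370. 288.]
top key_box 0.93 [ 0.372  -0.206  -0.0013] [361. 283.]
top key_box 0.75 [ 0.5401 -0.1333  0.0023] [325. 210.]
top jaw 0.85 [0.5437 0.1609 0.018 ] [196. 212.]
top anvil 0.62 [0.5455 0.2347 0.0221] [164. 212.]
side jaw_grip 0.73 [0.5369 0.1365 0.0737] [215. 179.]
side jaw_grip 0.71 [ 0.5382 -0.1386  0.048 ] [263. 253.]
side jaw_grip 0.37 [0.41   0.0482 0.0006] [173. 237.]
side gauge 0.82 [ 0.5443  0.2037 -0.0005] [211. 193.]
side part 0.16 [ 0.5388 -0.1397 -0.0025] [263. 275.]
side key_top 0.8 [ 0.3685 -0.2117  0.0741] [180. 293.]
side key_top 0.75 [ 0.7213 -0.1718  0.0002] [354. 260.]
side key_top 0.72 [ 0.5382 -0.1402  0.0725] [263. 243.]
side key_box 0.95 [ 0.5387 -0.1374  0.0011] [263. 273.]
side key_box 0.68 [ 0.372  -0.2093  0.0019] [186. 325.]
side jaw 0.78 [0.5431 0.1651 0.0193] [215. 193.]
side jaw 0.43 [0.5386 0.1414 0.0716] [215. 179.]
side anvil 0.63 [0.5484 0.235  0.0155] [209. 182.]
```

The side view shows the grey key box near (263,265) and the red look-alike at (185,315). The gauge is at about (213,188), with its black grip at (215,179). In the top view the gauge spans (125–232, 190–232), with the jaw on the right and the anvil and tower on the left. I'll zoom in to measure its yaw.

```bash
python3 - <<'E'
import cv2
a=cv2.imread("pics/top0.png");cv2.imwrite("pics/gz.png",cv2.resize(a[180:245,115:245],None,fx=6,fy=6,interpolation=cv2.INTER_CUBIC))
b=cv2.imread("pics/top0.png");cv2.imwrite("pics/kz.png",cv2.resize(a[175:245,290:370],None,fx=7,fy=7,interpolation=cv2.INTER_CUBIC))
E
```

```text
(no output)
```

View pics/gz.png

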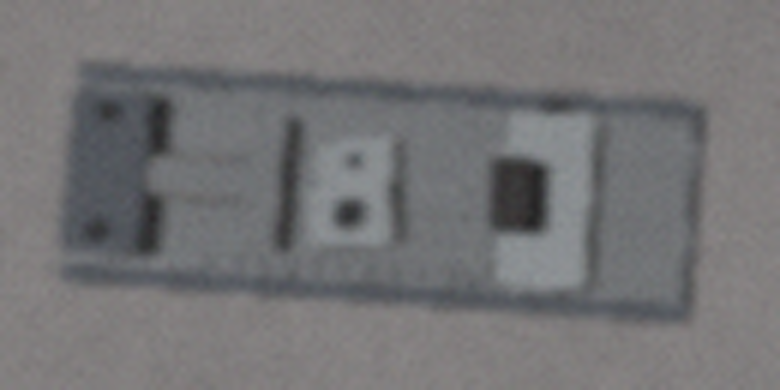

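View pics/kz.png

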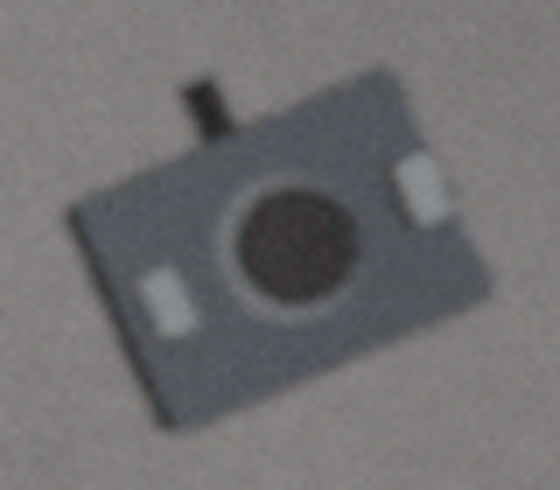

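Gauge bed corners in the zoom are TL (82,68), TR (705,108), BR (690,318) and BL (65,275). The grip top is at (518,195), the key cap centre at (298,246), and the posts at (168,302) and (424,189).

```bash
python3 - <<'E'
from h import *
np.set_printoptions(precision=4,suppress=True)
g=lambda u,v,z:ray("top",(115+(u+.5)/6-.5,180+(v+.5)/6-.5),z)
k=lambda u,v,z:ray("top",(290+(u+.5)/7-.5,175+(v+.5)/7-.5),z)
TL,TR,BR,BL=[g(*c,0.02) for c in((82,68),(705,108),(690,318),(65,275))]
print(TL,TR,BR,BL,(TL+TR+BR+BL)/4, np.linalg.norm(TL-TR),np.linalg.norm(TL-BL))
y=(TL+BL-TR-BR);y/=np.linalg.norm(y);x=(TR+BR*-1+TL-BL);print("y dir",y,np.degrees(np.arctan2(-y[0],y[1])),np.degrees(np.arctan2(x[1],x[0])))
G=g(518,195,0.0925);print("grip",G)
c=(TL+TR+BR+BL)/4; print("grip gauge y",(G-c)@y, "jaw travel", (G-c)@y+.067)
a=g(298-0,120,0.0485);b=g(285,245,0.0485)
print("key",k(298,246,.072),"posts",k(168,302,.063),k(424,189,.063))
E
```

```text
[0.5973 0.3162 0.02  ] [0.5744 0.079  0.02  ] [0.4956 0.0866 0.02  ] [0.5189 0.3227 0.02  ] [0.5466 0.2011 0.02  ] 0.23832194798841475 0.07873223366415272
y dir [0.0972 0.9953 0.    ] -5.577150646120079 -5.141734653377072
grip [0.5402 0.1389 0.0925]
grip gauge y -0.06256647668510411 jaw travel 0.004433523314895896
key [ 0.5375 -0.1365  0.072 ] posts [ 0.522  -0.0977  0.063 ] [ 0.5541 -0.1773  0.063 ]
```

```bash
python3 -m crank '[[0,0.2,0.3,0,0,0,-0.1],[0,0.5,0.9,0,0,0,-0.3],[0,0.9,1.7,0,0,0,-0.5],[0,1.4,2.6,0,0,0,-0.8],[0,1.9,3.5,0,0,0,-1.1],[0,2.4,4.4,-0.1,0,0,-1.4],[0,2.9,5.3,-0.2,0,0,-1.7],[0,3.4,6.3,-0.3,0,0,-2.0],[0,3.9,7.2,-0.4,0,0,-2.3],[0,4.4,8.2,-0.5,0,0,-2.6],[0,4.9,9.1,-0.6,0,0,-2.9],[0,5.4,10.0,-0.7,0,0,-3.2],[0,5.9,10.9,-0.8,0,0,-3.5],[0,6.4,11.9,-0.9,0,0,-3.8],[0,6.9,12.8,-1,0,0,-4.1],[0,7.4,13.7,-1,0,0,-4.4],[0,7.8,14.5,-1,0,0,-4.6],[0,8.1,15.1,-1,0,0,-4.69],[0,8.3,15.4,-1,0,0,-4.69],[0,8.4,15.58,-1,0,0,-4.69]]'
```

```text
time: 2.47
tool_pos: [0.5394, 0.1408, 0.1984]
eef_rot: [180.0, 0.0, -95.3]
wrist_force: [-0.7, -1.3, 0.4]
gripper_width: 1.0
```

```bash
python3 -m crank '[[0,0,0,-0.3,0,0,0],[0,0,0,-0.8,0,0,0],[0,0,0,-1.4,0,0,0],[0,0,0,-2.0,0,0,0],[0,0,0,-2.6,0,0,0],[0,0,0,-3.0,0,0,0],[0,0,0,-3.3,0,0,0],[0,0,0,-3.45,0,0,0],[0,0,0,-3.5,0,0,0],[0,0,0,-3.5,0,0,0]]'
python3 - <<'E'
from h import *
import cv2
b=arm.snapshot("side");cv2.imwrite("pics/s1.png",cv2.resize(b[100:250,140:300,::-1],None,fx=5,fy=4.0 and 5)[:600])
b=arm.snapshot("top");cv2.imwrite("pics/t1.png",cv2.resize(b[160:260,110:270,::-1],None,fx=5,fy=5))
E
```

```text
time: 3.3
tool_pos: [0.539, 0.1386, 0.0589]
eef_rot: [-180.0, -0.0, -95.4]
wrist_force: [-0.2, 0.8, 1.3]
gripper_width: 1.001
```

View pics/s1.png

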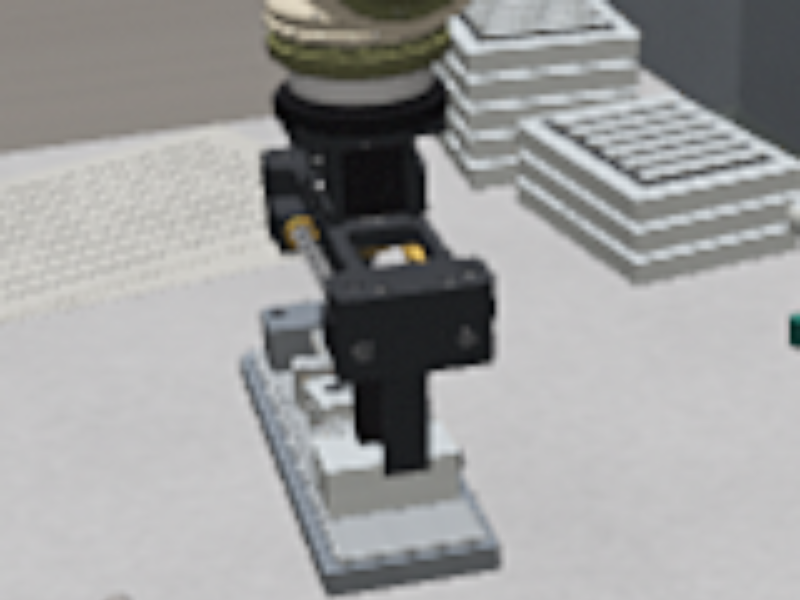

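View pics/t1.png

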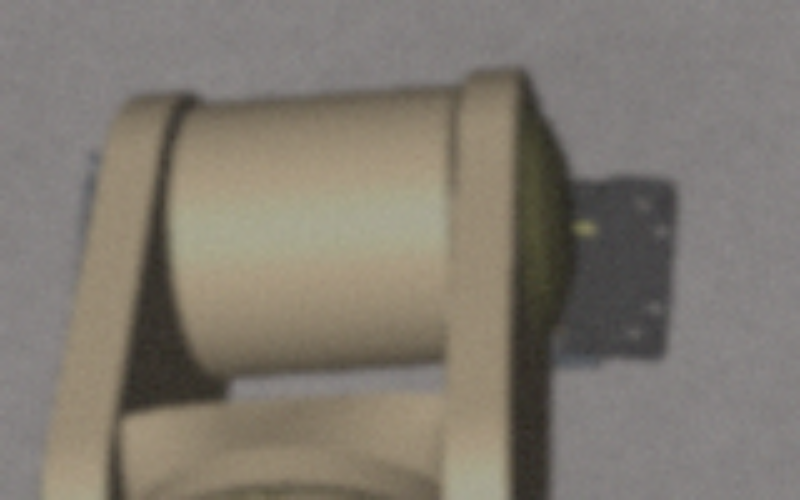

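The side view (crop) shows the near finger above the carriage behind the grip at about (405,430) and the other finger in front of it. The top view is blocked by the arm. Closing now.

```bash
python3 -m crank '[[255,0,0,0,0,0,0],[255,0,0,0,0,0,0],[255,0,0,0,0,0,0],[255,0,0,0,0,0,0],[255,0,0,0,0,0,0],[255,0,0,0,0,0,0],[255,0,0,0,0,0,0],[255,0,0,0,0,0,0],[255,0,0,0,0,0,0],[255,0,0,0,0,0,0]]'
```

```text
time: 4.23
tool_pos: [0.5389, 0.139, 0.0587]
eef_rot: [180.0, 0.0, -95.4]
wrist_force: [-0.3, -0.2, -0.8]
gripper_width: 0.268
```

```bash
python3 -m crank '[[255,0,0,0,0,0,0],[255,0,0,0,0,0,0],[255,0,0,0,0,0,0],[255,0,0,0,0,0,0]]'
```

```text
time: 4.57
tool_pos: [0.5389, 0.1395, 0.0587]
eef_rot: [-180.0, 0.1, -95.4]
wrist_force: [0.8, 5.2, -0.9]
gripper_width: 0.154
```

```bash
python3 -m crank '[[255,0.005,0.05,0,0,0,0],[255,0.014,0.15,0,0,0,0],[255,0.024,0.25,0,0,0,0],[255,0.033,0.35,0,0,0,0],[255,0.042,0.45,0,0,0,0],[255,0.052,0.55,0,0,0,0],[255,0.061,0.65,0,0,0,0],[255,0.068,0.72,0,0,0,0],[255,0.073,0.77,0,0,0,0],[255,0.075,0.8,0,0,0,0],[255,0.075,0.8,0,0,0,0]]'
python3 - <<'E'
from h import *
import cv2
b=arm.snapshot("side");cv2.imwrite("pics/s2.png",cv2.resize(b[140:230,160:270,::-1],None,fx=6,fy=6,interpolation=2))
E
```

```text
time: 5.48
tool_pos: [0.5418, 0.1697, 0.0587]
eef_rot: [180.0, -0.2, -95.4]
wrist_force: [-1.3, -8.3, 1.8]
gripper_width: 0.151
```

View pics/s2.png

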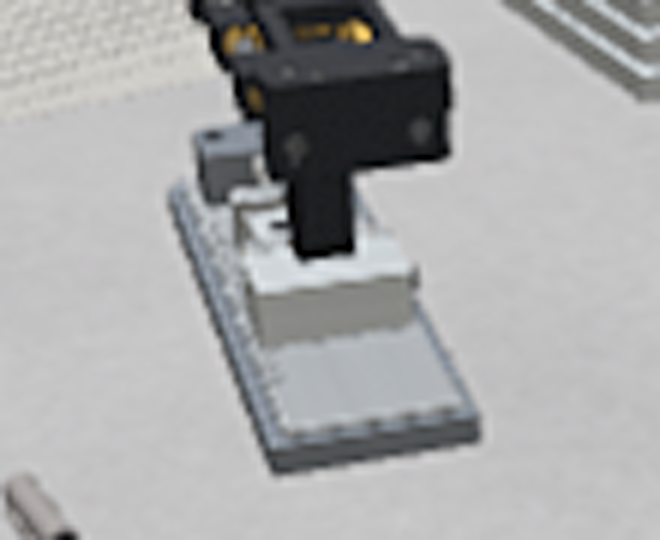

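The jaw slides with the fingers at about 8 N, which matches the stated friction. The crop shows it closing on the block, with the carriage at (330,270). From here I'll step about 1 mm at a time and watch for the anvil's preload.

```bash

f(){ grep -E "tool_pos|force"|tr '\n' ' ';echo; }
python3 -m crank '[[255,0.002,0.025,0,0,0,0],[255,0.002,0.025,0,0,0,0]]'|f
python3 -m crank '[[255,0.002,0.025,0,0,0,0],[255,0.002,0.025,0,0,0,0]]'|f
python3 -m crank '[[255,0.002,0.025,0,0,0,0],[255,0.002,0.025,0,0,0,0]]'|f
python3 -m crank '[[255,0.002,0.025,0,0,0,0],[255,0.002,0.025,0,0,0,0]]'|f
python3 -m crank '[[255,0.002,0.025,0,0,0,0],[255,0.002,0.025,0,0,0,0]]'|f
python3 -m crank '[[255,0.002,0.025,0,0,0,0],[255,0.002,0.025,0,0,0,0]]'|f
```

```text
tool_pos: [0.5419, 0.1705, 0.0587] wrist_force: [-1.6, -7.9, 1.9] 
tool_pos: [0.542, 0.1714, 0.0587] wrist_force: [-1.6, -8.5, 1.8] 
tool_pos: [0.5421, 0.1724, 0.0587] wrist_force: [-1.6, -9.3, 0.9] 
tool_pos: [0.5422, 0.1734, 0.0587] wrist_force: [-1.8, -9.2, 1.4] 
tool_pos: [0.5422, 0.1744, 0.0587] wrist_force: [-2.4, -8.5, 2.4] 
tool_pos: [0.5423, 0.1753, 0.0587] wrist_force: [-1.8, -9.7, 2.2]
```

```bash

f(){ grep -E "tool_pos|force"|tr '\n' ' ';echo; }
python3 -m crank '[[255,0.002,0.025,0,0,0,0],[255,0.002,0.025,0,0,0,0]]'|f
python3 -m crank '[[255,0.002,0.025,0,0,0,0],[255,0.002,0.025,0,0,0,0]]'|f
python3 -m crank '[[255,0.002,0.025,0,0,0,0],[255,0.002,0.025,0,0,0,0]]'|f
python3 -m crank '[[255,0.002,0.025,0,0,0,0],[255,0.002,0.025,0,0,0,0]]'|f
python3 -m crank '[[255,0.002,0.025,0,0,0,0],[255,0.002,0.025,0,0,0,0]]'|f
python3 -m crank '[[255,0.002,0.025,0,0,0,0],[255,0.002,0.025,0,0,0,0]]'|f
```

```text
tool_pos: [0.5424, 0.1763, 0.0587] wrist_force: [-1.1, -9.5, 2.2] 
tool_pos: [0.5425, 0.1773, 0.0587] wrist_force: [-1.5, -9.2, 0.7] 
tool_pos: [0.5426, 0.1783, 0.0587] wrist_force: [-1.5, -9.4, 3.1] 
tool_pos: [0.5427, 0.1793, 0.0587] wrist_force: [-0.9, -9.0, 2.6] 
tool_pos: [0.5428, 0.1803, 0.0587] wrist_force: [-0.6, -9.2, 1.3] 
tool_pos: [0.5429, 0.1812, 0.0587] wrist_force: [-1.5, -9.5, 1.5]
```

```bash

f(){ grep -E "tool_pos|force"|tr '\n' ' ';echo; }
python3 -m crank '[[255,0.002,0.025,0,0,0,0],[255,0.002,0.025,0,0,0,0]]'|f
python3 -m crank '[[255,0.002,0.025,0,0,0,0],[255,0.002,0.025,0,0,0,0]]'|f
python3 -m crank '[[255,0.002,0.025,0,0,0,0],[255,0.002,0.025,0,0,0,0]]'|f
python3 -m crank '[[255,0.002,0.025,0,0,0,0],[255,0.002,0.025,0,0,0,0]]'|f
python3 - <<'E'
from h import *
import cv2
b=arm.snapshot("side");cv2.imwrite("pics/s3.png",cv2.resize(b[140:230,160:270,::-1],None,fx=6,fy=6,interpolation=2))
E
```

```text
tool_pos: [0.543, 0.1819, 0.0587] wrist_force: [-0.9, -11.8, 2.9] 
tool_pos: [0.5431, 0.1827, 0.0587] wrist_force: [-1.1, -12.7, 2.1] 
tool_pos: [0.5432, 0.1837, 0.0587] wrist_force: [-1.8, -14.1, 2.8] 
tool_pos: [0.5432, 0.1846, 0.0587] wrist_force: [-0.8, -12.1, 2.5]
```

View pics/s3.png

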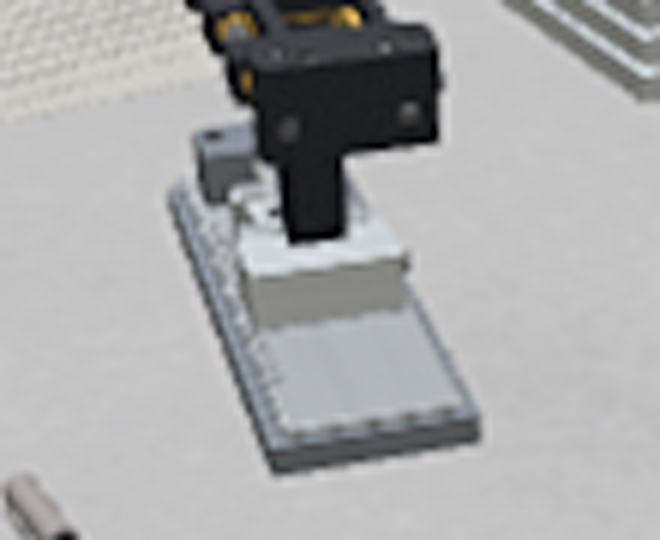

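The force rose by about 3 N at TCP y ≈ 0.1815, which is the anvil's preload with the block flush, and agrees with the geometry (≈0.180–0.184). Half travel is therefore y ≈ 0.1875.

```bash

f(){ grep -E "tool_pos|force"|tr '\n' ' ';echo; }
python3 -m crank '[[255,0.002,0.025,0,0,0,0],[255,0.002,0.025,0,0,0,0]]'|f
python3 -m crank '[[255,0.002,0.025,0,0,0,0],[255,0.002,0.025,0,0,0,0]]'|f
python3 -m crank '[[255,0.002,0.020,0,0,0,0],[255,0.002,0.020,0,0,0,0],[255,0.002,0.020,0,0,0,0]]'|f
```

```text
tool_pos: [0.5433, 0.1856, 0.0587] wrist_force: [-1.7, -14.0, 2.8] 
tool_pos: [0.5434, 0.1865, 0.0587] wrist_force: [-0.9, -13.8, 2.7] 
tool_pos: [0.5435, 0.1873, 0.0587] wrist_force: [-2.1, -14.5, 2.9]
```

```bash

python3 -m crank '[[255,-0.002,-0.025,0,0,0,0],[255,-0.002,-0.025,0,0,0,0]]'
python3 -m crank '[[110,0,0,0,0,0,0],[110,0,0,0,0,0,0],[110,0,0,0,0,0,0],[110,0,0,0,0,0,0],[110,0,0,0,0,0,0],[110,0,0,0,0,0,0],[110,0,0,0,0,0,0]]'
```

```text
time: 9.0
tool_pos: [0.5435, 0.1872, 0.0587]
eef_rot: [180.0, -0.1, -95.4]
wrist_force: [-1.2, -7.8, 0.6]
gripper_width: 0.157
time: 9.58
tool_pos: [0.5433, 0.1888, 0.0587]
eef_rot: [-180.0, 0.0, -95.4]
wrist_force: [0.2, 0.8, -0.1]
gripper_width: 0.567
```

```bash

python3 -m crank '[[110,0,0,0.3,0,0,0],[110,0,0,0.8,0,0,0],[110,0,0,1.5,0,0,0],[160,0,0,2.2,0,0,0],[255,0,-0.3,2.6,0,0,0],[255,0,-0.8,2.6,0,0,0],[255,-0.05,-1.5,2.6,0,0,0],[255,-0.05,-2.3,2.6,0,0,0],[255,-0.1,-3.1,2.6,0,0,0],[255,-0.1,-3.9,2.6,0,0,0],[255,-0.1,-4.7,2.6,0,0,0],[255,-0.13,-5.5,2.6,0,0,0],[255,-0.13,-6.3,2.6,0,0,0],[255,-0.13,-7.0,2.6,0,0,0],[255,-0.13,-7.6,2.6,0,0,0],[255,-0.13,-8.0,2.6,0,0,0],[255,-0.13,-8.16,2.6,0,0,0],[255,-0.13,-8.16,2.6,0,0,0]]'
python3 - <<'E'
from h import *
import cv2
np.set_printoptions(precision=4,suppress=True)
b=arm.snapshot("top");cv2.imwrite("pics/t4.png",cv2.resize(b[180:245,115:245,::-1],None,fx=6,fy=6,interpolation=2))
cv2.imwrite("pics/t4f.png",b[:,:,::-1])
b=arm.snapshot("side");cv2.imwrite("pics/s4.png",b[:,:,::-1]);cv2.imwrite("pics/s4z.png",cv2.resize(b[150:220,170:260,::-1],None,fx=8,fy=8,interpolation=2))
for cam in("top","side"):
  for n in ("jaw","anvil","part","jaw_grip"):
    for r in arm.pinpoint(cam,n)[:1]: print(cam,n,round(r["p"],2),w(cam,r["at"]))
E
```

```text
time: 11.08
tool_pos: [0.5381, -0.1386, 0.1633]
eef_rot: [-180.0, -0.0, -95.5]
wrist_force: [-0.4, 0.8, 0.5]
gripper_width: 0.007
top jaw 0.82 [0.5513 0.2091 0.0191]
top anvil 0.69 [0.5503 0.2383 0.0218]
top part 0.7 [0.5539 0.2239 0.0202]
top jaw_grip 0.95 [0.5428 0.1917 0.0711]
side jaw 0.91 [0.5467 0.2098 0.0206]
side anvil 0.61 [0.5465 0.2396 0.0206]
side part 0.58 [0.547 0.221 0.019]
side jaw_grip 0.6 [0.5401 0.1832 0.0717]
```

View pics/t4.png

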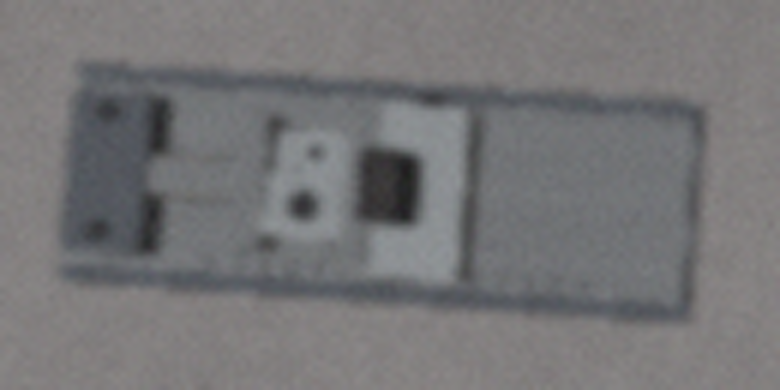

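View pics/s4z.png

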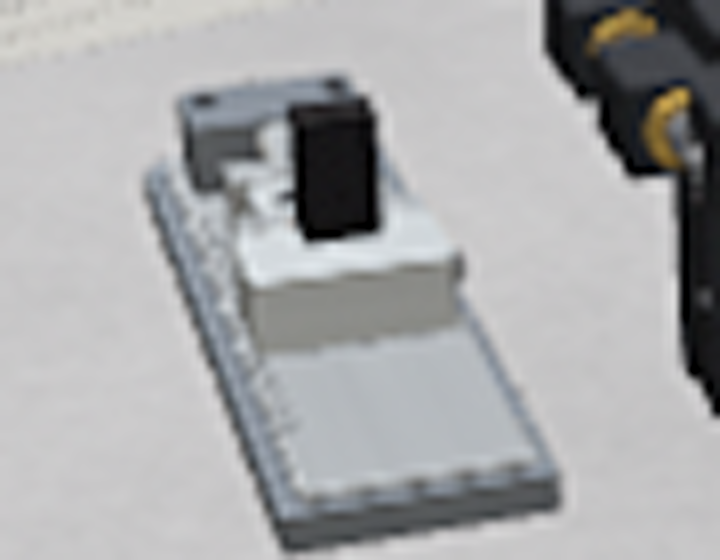

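View pics/s4.png

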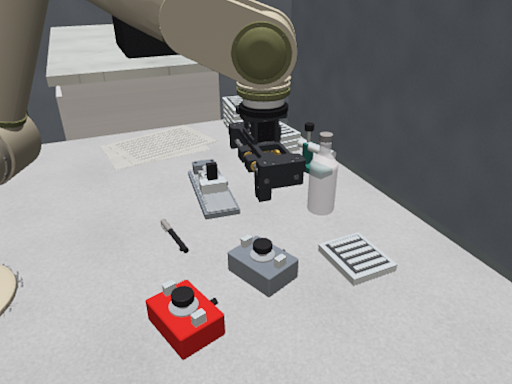

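```bash
python3 - <<'E'
from h import *
import cv2
np.set_printoptions(precision=4,suppress=True)
a=cv2.imread("pics/t4f.png")
for nm in("t4f","top0"):
  g=lambda u,v,z:ray("top",(115+(u+.5)/6-.5,180+(v+.5)/6-.5),z)
print("grip now",g(390,187,.0925),"before",g(518,195,.0925))
z=cv2.resize(a[185:235,145:205],None,fx=12,fy=12,interpolation=cv2.INTER_CUBIC)
z=cv2.convertScaleAbs(z,alpha=1.4,beta=-60)
th=np.radians(-5.4);X=np.array([np.cos(th),np.sin(th),0]);Y=np.array([-np.sin(th),np.cos(th),0])
C=np.array([.5455,.2025,0]); 
# gauge origin refined from contact: grip at TCP .1872 -> gauge y -16
grip=np.array([.5435,.1873,0]);F=grip+22e-3*Y
def P(p):
    q=px("top",p);return tuple(int(round(v)) for v in ((q[0]-145+.5)*12,(q[1]-185+.5)*12))
Z=lambda h:np.array([0,0,h])
pf=F+15e-3*Y
for s in((-20,-15,20,-15),(20,-15,20,15),(20,15,-20,15),(-20,15,-20,-15)):
    cv2.line(z,P(pf+X*s[0]/1e3+Y*s[1]/1e3+Z(.0455)),P(pf+X*s[2]/1e3+Y*s[3]/1e3+Z(.0455)),(0,255,0),1)
cv2.line(z,P(F-X*.03+Z(.0485)),P(F+X*.03+Z(.0485)),(0,0,255),1)
A=F+.03*Y
cv2.line(z,P(A-X*.025+Z(.0465)),P(A+X*.025+Z(.0465)),(255,0,0),1)
cv2.imwrite("pics/z4.png",z)
E
```

```text
grip now [0.5443 0.1834 0.0925] before [0.5402 0.1389 0.0925]
```

View pics/z4.png

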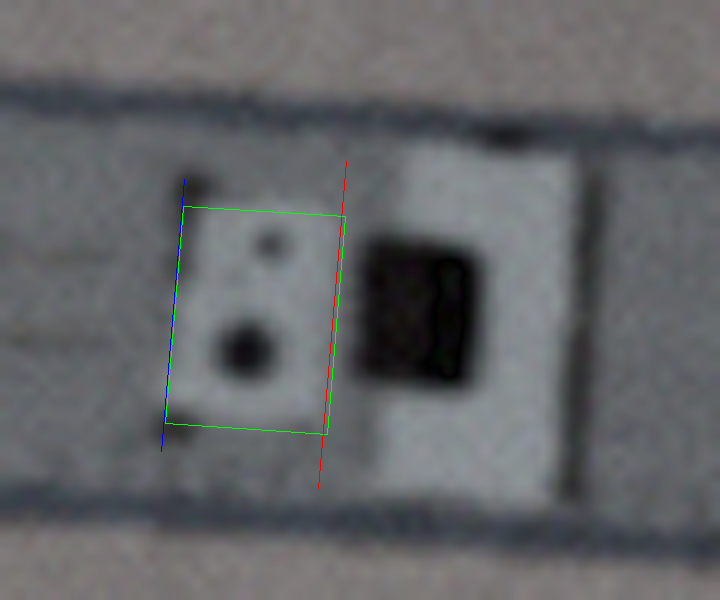

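```bash
python3 - <<'E'
from h import *
import cv2
np.set_printoptions(precision=4,suppress=True)
A=cv2.imread("pics/top0.png",0).astype(np.float32);B=cv2.imread("pics/t4f.png",0).astype(np.float32)
# register static bed
def sh(u0,u1,v0,v1,du=range(-3,4),dv=(-1,0,1)):
    up=8
    a=cv2.resize(A,None,fx=up,fy=up,interpolation=2);b=cv2.resize(B,None,fx=up,fy=up,interpolation=2)
    t=a[v0*up:v1*up,u0*up:u1*up]
    x0=max(0,(u0-30)*up);y0=(v0-4)*up
    s=b[y0:(v1+4)*up,x0:(u1+8)*up]
    r=cv2.matchTemplate(s,t,cv2.TM_CCOEFF_NORMED);_,m,_,l=cv2.minMaxLoc(r)
    return (x0+l[0])/up-u0,(y0+l[1])/up-v0,m
print("jaw rear+grip",sh(194,217,196,230))
print("grip",sh(194,208,204,221))
print("carriage rear lower",sh(204,217,217,231))
print("tower",sh(124,144,190,226))
print("part",sh(166,184,200,224))
print("anvil",sh(160,167,198,224), sh(161,166,200,206))
def disp(u,v,du,dv,z):
    return ray("top",(u+du,v+dv),z)-ray("top",(u,v),z)
for n,(u,v,z,bx) in {"grip":(201,212,.0925,(194,208,204,221)),"carr":(211,224,.0485,(204,217,217,231))}.items():
    s=sh(*bx);print(n,disp(u,v,s[0],s[1],z))
# anvil row profiles
for im in (A,B):
    for r in (198,199,200,201,203,220,221,222): print(r, im[r,153:176].astype(int))
E
```

```text
jaw rear+grip (-21.25, -1.375, 0.9758521914482117)
grip (-21.375, -1.375, 0.9815775156021118)
carriage rear lower (-21.0, -1.25, 0.9634464383125305)
tower (0.0, 0.0, 0.9904661774635315)
part (-6.875, -1.375, 0.7519508600234985)
anvil (-22.5, -3.875, 0.5598703622817993) (-22.5, -3.25, 0.9525838494300842)
grip [0.0043 0.0446 0.    ]
carr [0.0041 0.046  0.    ]
198 [116 117 115 114 111 108 112 112 116 114 107 112 114 112 115 111 114 117
 114 117 113 115 115]
199 [113 114 118 116 110 112 115 119 114 103  97  97 108 115 113 115 115 116
 115 116 112 114 114]
200 [116 117 114 118 114 111 116 117 110  98  79  79  96 110 118 115 114 114
 119 112 120 116 114]
201 [117 118 118 118 118 113 113 116 114  95  73  69  89 111 117 119 119 115
 116 114 114 117 119]
203 [119 116 115 114 115 116 113 112 106  88  68  70  92 109 120 117 120 120
 125 132 130 134 132]
220 [116 115 114 110 112 109 109  97  73  63  83 104 116 121 130 125 130 128
 128 127 127 127 129]
221 [116 116 114 112 111 114 113  98  89  77  93 112 115 116 118 115 110 111
 108 108 106 109 110]
222 [113 109 107 110 112 106 112 107 103 101 107 110 114 115 112 107 107 109
 105 111 109 108 112]
198 [116 120 114 115 111 109 108 106 107 111 116 115 115 113 112 114 117 116
 114 113 114 111 109]
199 [114 119 117 117 112 110 102  90  91 101 109 114 115 117 114 116 116 116
 114 115 116 114 112]
200 [117 114 120 116 113 110  94  74  74  88 104 115 116 117 119 116 118 118
 117 120 115 117 117]
201 [118 118 118 113 115 108  90  76  80  99 107 114 116 122 129 122 124 125
 121 115 119 117 109]
203 [113 118 115 116 115 107  95  88 108 134 136 136 142 136 133 134 139 141
 137 132 121 117 111]
220 [118 112 112 109  99  84  76  85  98 116 121 122 124 126 123 121 115 111
 119 116 114 110 106]
221 [114 111 105 104  99  87  86  87 105 112 115 115 117 116 118 114 114 109
 113 113 114 111 108]
222 [113 108 105 107 111 104 105 105 112 114 116 117 115 116 118 112 113 111
 113 114 110 108 109]
```

The anvil's dark line moved about 3.0 px, or roughly 6.2 mm, which is about half travel. The block overlay is square to the jaw and anvil. Next is the key.

```bash

python3 -m crank '[[255,0,0,-0.3,0,0,0],[255,0,0,-0.8,0,0,0],[255,0,0,-1.3,0,0,0],[255,0,0,-1.7,0,0,0],[255,0,0,-1.9,0,0,0],[255,0,0,-2.0,0,0,0],[255,0,0,-2.0,0,0,0],[255,0,0,-2.0,0,0,0]]'
python3 - <<'E'
from h import *
import cv2
b=arm.snapshot("side");cv2.imwrite("pics/s5z.png",cv2.resize(b[200:300,210:320,::-1],None,fx=6,fy=6,interpolation=2))
print(px("side",[.538,-.137,.072]))
E
```

```text
time: 12.25
tool_pos: [0.5385, -0.1378, 0.0835]
eef_rot: [-179.9, -0.0, -95.4]
wrist_force: [0.4, -0.1, -0.3]
gripper_width: 0.005
[262.25764029 242.13352927]
```

View pics/s5z.png

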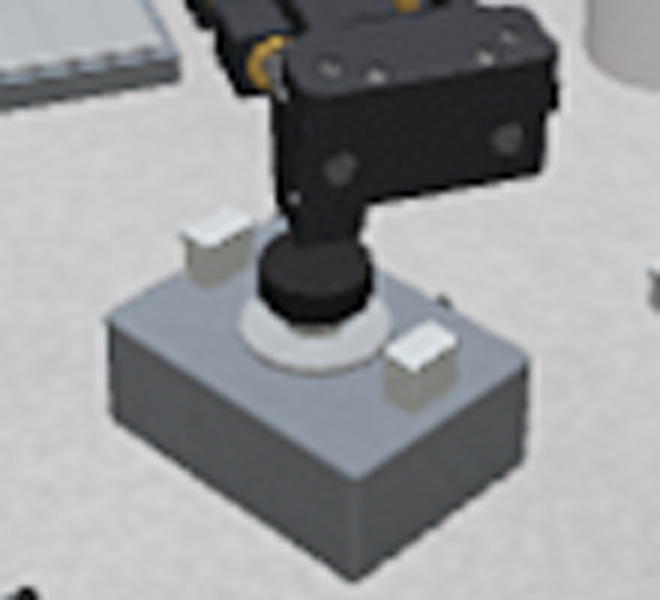

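The crop shows the closed fingertips just above the black cap (cap top at about (315,262)) on the grey box, well clear of both posts. Pressing in small steps.

```bash

f(){ grep -E "tool_pos|force"|tr '\n' ' ';echo; }
python3 -m crank '[[255,0,0,-0.1,0,0,0],[255,0,0,-0.2,0,0,0],[255,0,0,-0.2,0,0,0]]'|f
python3 -m crank '[[255,0,0,-0.05,0,0,0],[255,0,0,-0.05,0,0,0]]'|f
python3 -m crank '[[255,0,0,-0.05,0,0,0],[255,0,0,-0.05,0,0,0]]'|f
python3 -m crank '[[255,0,0,-0.05,0,0,0],[255,0,0,-0.05,0,0,0]]'|f
python3 -m crank '[[255,0,0,-0.05,0,0,0],[255,0,0,-0.05,0,0,0]]'|f
```

```text
tool_pos: [0.5378, -0.1375, 0.0741] wrist_force: [-0.4, 0.1, -0.2] 
tool_pos: [0.5381, -0.1376, 0.0726] wrist_force: [-0.1, 0.2, 0.8] 
tool_pos: [0.5383, -0.1377, 0.0708] wrist_force: [-0.8, 0.6, 3.4] 
tool_pos: [0.5383, -0.1377, 0.0687] wrist_force: [0.9, -0.3, 2.9] 
tool_pos: [0.5383, -0.1377, 0.0667] wrist_force: [-1.1, 1.0, 3.9]
```

```bash

f(){ grep -E "tool_pos|force"|tr '\n' ' ';echo; }
python3 -m crank '[[255,0,0,-0.025,0,0,0],[255,0,0,-0.05,0,0,0],[255,0,0,-0.05,0,0,0]]'|f
python3 -m crank '[[255,0,0,-0.02,0,0,0],[255,0,0,-0.04,0,0,0],[255,0,0,-0.04,0,0,0],[255,0,0,-0.04,0,0,0]]'|f
```

```text
tool_pos: [0.5382, -0.1377, 0.0647] wrist_force: [0.1, 0.4, 5.6] 
tool_pos: [0.5383, -0.1377, 0.0633] wrist_force: [-0.1, 0.6, 6.2]
```

```bash

python3 -m crank '[[255,0,0,-0.008,0,0,0],[255,0,0,-0.008,0,0,0],[255,0,0,-0.008,0,0,0],[255,0,0,-0.008,0,0,0]]'
python3 - <<'E'
from h import *
import cv2
np.set_printoptions(precision=4,suppress=True)
b=arm.snapshot("side");cv2.imwrite("pics/s6z.png",cv2.resize(b[200:300,210:320,::-1],None,fx=6,fy=6,interpolation=2))
for r in arm.pinpoint("side","key_top")[:3]: print(r["p"],w("side",r["at"]))
b=arm.snapshot("top");cv2.imwrite("pics/t6.png",b[:,:,::-1])
s=arm.sense();print(s["tool_pos"],s["wrist_force"],s["time"])
E
```

```text
time: 14.13
tool_pos: [0.5383, -0.1377, 0.063]
eef_rot: [-180.0, -0.0, -95.4]
wrist_force: [-0.3, 0.7, 4.9]
gripper_width: 0.005
0.74 [ 0.3684 -0.212   0.0698]
0.48 [ 0.5366 -0.1383  0.064 ]
[ 0.5383 -0.1377  0.063 ] [-0.5212  0.382   5.6417] 14.2833
```

View pics/s6z.png

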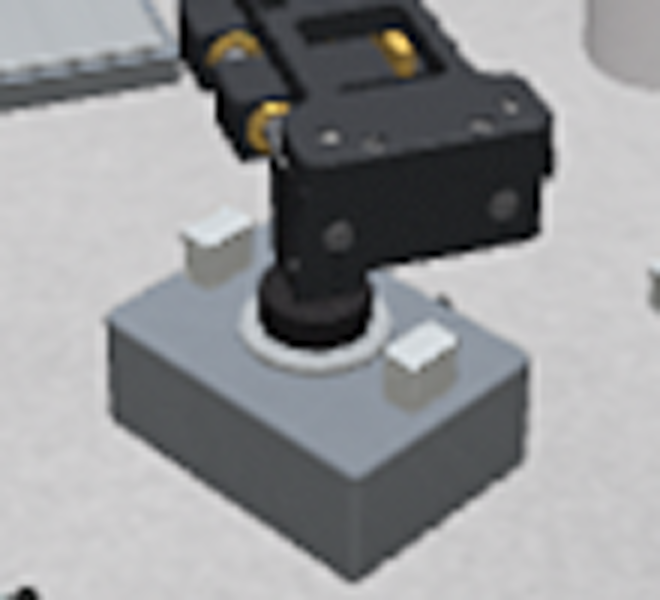

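View pics/t6.png

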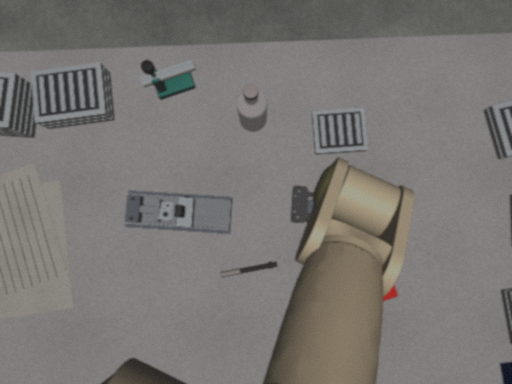

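The key is held at z = 0.063 with about 5.6 N. Its cap is level with the posts, the gauge is unchanged at (180,212), and the bottle, marker and insert haven't moved. Handing in.

```bash
python3 -c "
from plant import arm
print(arm.job_done()); s=arm.sense(); print(s['tool_pos'],s['wrist_force'])"
```

```text
the job is handed in; nothing more can be done
None
the job is handed in; nothing more can be done
```

I closed the gauge jaw on the block and left it there. I then pressed the grey box's key to its middle position and handed in at about 14.3 s while still holding it.

**Gauge:** I gripped the jaw's black grip and slid it until the force rose by about 3 N, which marks the block flush against the anvil. I went about 6 mm further, then released. In the top picture the anvil had moved about 3.0 px, or roughly 6.2 mm, and the block looked square between the faces.

**Key:** The closed fingers met the cap at about 72 mm. I stopped at a measured fingertip height of 63.0 mm, with about 5–6 N pushing back. The side picture agrees that the cap is level with the posts, and the key never went near its stop.

**Other objects:** The bottle, marker and insert looked unmoved in the last top picture.

**Checks that disagreed:**
- **Jaw travel:** the camera put the jaw's total slide at about 45–46 mm, while the arm's own position gave about 48 mm. I relied on the force step and the anvil's shift in the picture instead.
- **After hand-in:** my reading of the state after handing in returned nothing.

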